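# Feel along a row of preserving jars for the lid that has not sealed

## Task

Check the seals of the four preserving jars on the board: with the fingertips, gently press the middle of each lid in turn, working along the row from the robot's left end to its right end. One jar has not sealed, so its lid gives by a few millimetres under the finger while the others stay firm; once all four have been felt, go to that loose lid and finish while still holding it pressed down with a fingertip. Only touch the lids: do not lift or shift the jars, and leave the other things alone.

Things in the scene. Friction and masses are not known exactly. Their poses are not given: they have to be found in the camera images.
- board: Fixed bamboo board, 170 mm (its x) by 470 mm (its y), upper face 18 mm above the counter. Origin: centre of its underside, on the counter. Its y axis runs along the row of jars, towards the robot's left end of the row; yaw within 0.4 rad of the world axes.
- place_1 (a point): Spot on the board's upper face where the first (robot's left end, +y) jar of the row stands; that jar's axis is within about 14 mm of it. Spots are 106 mm apart.
- place_2 (a point): Spot on the board's upper face where the second jar of the row stands; that jar's axis is within about 14 mm of it. Spots are 106 mm apart.
- place_3 (a point): Spot on the board's upper face where the third jar of the row stands; that jar's axis is within about 14 mm of it. Spots are 106 mm apart.
- place_4 (a point): Spot on the board's upper face where the last (robot's right end, -y) jar of the row stands; that jar's axis is within about 14 mm of it. Spots are 106 mm apart.
- jar_a: One of four outwardly identical filled glass preserving jars with a screw band and a flat lid, standing loose on the board: 80 mm diameter, 127 mm tall to the middle of the lid, 0.5 to 1 kg. Origin: centre of its underside, z up. The letter says nothing about its spot in the row.
- disc_a: The thin metal lid disc of jar_a: flat on top over 54 mm diameter, 3.5 mm proud of the screw band (72 mm diameter) around it. Origin: middle of its upper face; z up; it sinks with the lid.
- lid_a (a joint): How far the middle of jar_a's lid is pushed in, m; 0 at rest. A sealed lid is stiff: 1.6 N to start, at most 1 mm (at 5.6 N), then solid. Exactly one of the four jars has not sealed: its lid starts to give at 1.8 N and sinks up to 4 mm (5.4 N); it springs back when let go. Which one cannot be seen, only felt.
- jar_b: One of four outwardly identical filled glass preserving jars with a screw band and a flat lid, standing loose on the board: 80 mm diameter, 127 mm tall to the middle of the lid, 0.5 to 1 kg. Origin: centre of its underside, z up. The letter says nothing about its spot in the row.
- disc_b: The thin metal lid disc of jar_b: flat on top over 54 mm diameter, 3.5 mm proud of the screw band (72 mm diameter) around it. Origin: middle of its upper face; z up; it sinks with the lid.
- lid_b (a joint): How far the middle of jar_b's lid is pushed in, m; 0 at rest. A sealed lid is stiff: 1.6 N to start, at most 1 mm (at 5.6 N), then solid. Exactly one of the four jars has not sealed: its lid starts to give at 1.8 N and sinks up to 4 mm (5.4 N); it springs back when let go. Which one cannot be seen, only felt.
- jar_c: One of four outwardly identical filled glass preserving jars with a screw band and a flat lid, standing loose on the board: 80 mm diameter, 127 mm tall to the middle of the lid, 0.5 to 1 kg. Origin: centre of its underside, z up. The letter says nothing about its spot in the row.
- disc_c: The thin metal lid disc of jar_c: flat on top over 54 mm diameter, 3.5 mm proud of the screw band (72 mm diameter) around it. Origin: middle of its upper face; z up; it sinks with the lid.
- lid_c (a joint): How far the middle of jar_c's lid is pushed in, m; 0 at rest. A sealed lid is stiff: 1.6 N to start, at most 1 mm (at 5.6 N), then solid. Exactly one of the four jars has not sealed: its lid starts to give at 1.8 N and sinks up to 4 mm (5.4 N); it springs back when let go. Which one cannot be seen, only felt.
- jar_d: One of four outwardly identical filled glass preserving jars with a screw band and a flat lid, standing loose on the board: 80 mm diameter, 127 mm tall to the middle of the lid, 0.5 to 1 kg. Origin: centre of its underside, z up. The letter says nothing about its spot in the row.
- disc_d: The thin metal lid disc of jar_d: flat on top over 54 mm diameter, 3.5 mm proud of the screw band (72 mm diameter) around it. Origin: middle of its upper face; z up; it sinks with the lid.
- lid_d (a joint): How far the middle of jar_d's lid is pushed in, m; 0 at rest. A sealed lid is stiff: 1.6 N to start, at most 1 mm (at 5.6 N), then solid. Exactly one of the four jars has not sealed: its lid starts to give at 1.8 N and sinks up to 4 mm (5.4 N); it springs back when let go. Which one cannot be seen, only felt.
- tin: Food tin, 74 mm diameter, 108 mm tall, standing on the counter beyond the row. Origin: centre of its underside. Bystander.
- funnel: Steel jar funnel, 128 mm mouth, 85 mm tall, standing spout down on the counter beyond the row. Origin: centre of its underside. Bystander.
- lifter: Jar lifter (wire tongs with black grips), 215 mm long, 14 mm high, lying on the counter beyond the row. Origin: near its pivot, on the counter. Bystander.
Not all that is in view belongs to the job. What is shaped like the jar_a but purple is not meant. Leave any yellow look-alike of the jar_c alone.

How it is judged:
By the outcome, as a careful person would: the job done as asked, in the order asked, and still so for the second after the job is handed in, while the arm keeps its last pose, push and grip.
It also fails if it takes over 58 s, if anything falls off the work surface, if the arm or the gripper's body presses on something with over 40 N, if the wrist force passes 120 N, or if a joint passes its speed limit or range.

## Robot

A 6-joint arm with a two-finger parallel gripper is mounted at the origin on the work surface. World frame = base frame: x ahead of the robot, y to its left, z up, the work surface at z = 0. Lengths are in m, angles in rad, forces in N, time in s.
With the tool pointing down it reaches from about 0.4 to 0.825 m from the base axis. Payload 7 kg.
Tool frame: the origin (TCP) lies on the centre line of the jaws, within the pads' length; the fingertips stand ahead of it and the grasp point (between the pads) lies 11 mm behind it (arm.tips_ahead is the z of the fingertips in the tool frame, in m); z points along the fingers, y is the line along which they close (so a half turn about z gives the same grasp; the last joint's range is limited). The gripper opens to 88 mm and grips with 3 to 60 N. Pads are 19 mm wide; open, the fingers measure 130 mm over their backs; the gripper's body (78 mm by 193 mm) begins 47 mm behind the grasp point.
Start: joints at [1.547, 0.359, 0.012, 0, -1.224, -0.288], TCP at [0.207, 0.642, 0.235] pointing down, gripper open.
Joint ranges: [-3.07, 3.07], [-1.43, 2.12], [-1.02, 1.25], [-3.03, 1.67], [-3.05, -0], [-3.03, 3.03]. Speed limits (rad/s): [2.39, 2.39, 3.01, 3.14, 3.14, 3.14].

## Interface

Orientations are given as a unit quaternion [x, y, z, w].
In Python, from workcell import arm gives the robot as it stands.
- The arm moves only by the tool play_rows, never from a script. Its argument "commands" is a list of rows, each a list of 5 numbers: the shift along the tool's x, y, z in cm, then the turn about the tool's z in rad, then the opening, from 0 (shut) to 1 (fully open). In form: [[x, y, z, yaw, fingers], ...]. A call has 1 to 5 rows; each row shifts and turns the commanded pose from where the row before left it, along the tool's axes as they then stand; what a row does not reach is not made up. A row lasts 1/10 s, in which the tool goes at most 50 mm and 8.59 degrees, less where a joint would pass 70% of its speed; a pose out of reach is approached as far as the arm can. A call is refused whole if a number of a shift passes 5 or a number of a turn 0.15, either way. A call with a gripper value outside its range is refused whole. The fingers move at their own pace and stop on an object; the grip force is fixed at half the most. Time passes only in rows, so rows that do not move let the fingers close. It gives the time, the measured TCP pose, the force, the opening and the grip force at its end, in the units of the state.
- arm.sense(): the state, without advancing time (a new reading comes with each control period).
- arm.camera(name): name is "side" or "top"; returns a dict with "img" (400x640x3 uint8, blue, green, red), "z_map" (400x640 float32, m along the optical axis (not along the pixel's ray), 0 where there is no reading), "fov_y" (degrees; the focal length in pixels is half the picture's height over the tangent of half this angle, whatever the lens; pixels are square), "cx", "cy" (the principal point, pixels), "eye" and "rotation" of the camera in the world. Camera axes: x right, y up, looking along -z (the intrinsics and any distortion apply to the point x, -y, -z); pixel columns grow to the right and rows downward; lengths in m; the calibration is good to about 2 mm. A picture is of the moment at which its call begins.
- arm.sign_off(): hands the job in; it is judged then, once.
The state is a dict: "time_s": time; "q": joint angles; "joint_vel": joint speeds; "tau": joint torques, N m; "position": TCP position; "ee_rot": TCP orientation; "ft_force": force on the tool from outside, world axes, zero at the start; "moment": the same for the moment, N m; "gripper_width": opening from 0.0 (shut) to 1.0 (fully open); "grip_force": force on a finger pad.
Only numpy, scipy, OpenCV 4.12 (cv2) and the standard library are available. Lean on these libraries where they do the work, as an engineer would, in place of code of your own. Each camera call takes 0.05 s, during which the arm holds its last target. There are 200 camera calls.

## Working session

There is one attempt and no reset: what is moved stays moved. The work goes in short steps, Python scripts to look and compute and a tool call to move; the robot and the scene stay as the last step left them, time stands still between calls to the robot, and variables do not carry over. Pictures are saved under pics/ and viewed, at most 10 in all, crops included, and the job is handed in when it is done.

Besides the shell and the picture viewer there is one more tool, called after ">>>" by a JSON object that holds its "op" and its "data", one argument or row to a line. play_rows: Moves the arm, as the interface text tells. Its arguments: {"type":"object","properties":{"commands":{"type":"array","items":{"type":"array","items":{"type":"number"}}}},"required":["commands"]}

```bash
mkdir -p pics; ls; python3 - <<'E'
from workcell import arm
import cv2,numpy as np
print(arm.tips_ahead, arm.sense())
for n in("top","side"):
    c=arm.camera(n); cv2.imwrite(f"pics/{n}0.png",c["img"]); np.savez(f"{n}0.npz",**c)
    print(n,{k:v for k,v in c.items() if k not in("img","z_map")})
E
```

```text
pics
0.008 {'time_s': 0.0, 'q': array([ 1.54708989e+00,  3.59407531e-01,  1.10421442e-02, -3.89172228e-04,
       -1.22409236e+00, -2.88096180e-01]), 'joint_vel': array([-0.00033626, -0.00035819,  0.00075835, -0.00057528,  0.00062508,
       -0.00059775]), 'tau': array([-3.94483031e-04, -5.82716274e+01,  2.93054366e+01,  6.99729323e+00,
        7.06183855e-03, -1.61405947e-04]), 'position': array([0.20694037, 0.64198178, 0.23359502]), 'ee_rot': array([ 9.87861336e-01, -1.55335950e-01, -7.18606779e-05,  8.47575892e-04]), 'ft_force': array([ 0.25467533,  0.22699056, -0.360443  ]), 'moment': array([0.01281081, 0.02845502, 0.04579462]), 'grip_force': 0.0, 'gripper_width': 0.9968261141582165}
top {'fov_y': 52.499036048147815, 'cx': 320.8838757251746, 'cy': 198.56290560624774, 'eye': array([ 0.53765925, -0.06640154,  1.12312107]), 'rotation': array([-0.02813363,  0.03793788,  0.71240964, -0.70017264])}
side {'fov_y': 47.58800321446984, 'cx': 319.7889986376893, 'cy': 189.1038279154462, 'eye': array([-0.22127792, -0.59704472,  0.95403946]), 'rotation': array([ 0.3651151 , -0.21215285, -0.43210994,  0.79684574])}
```

View pics/top0.png

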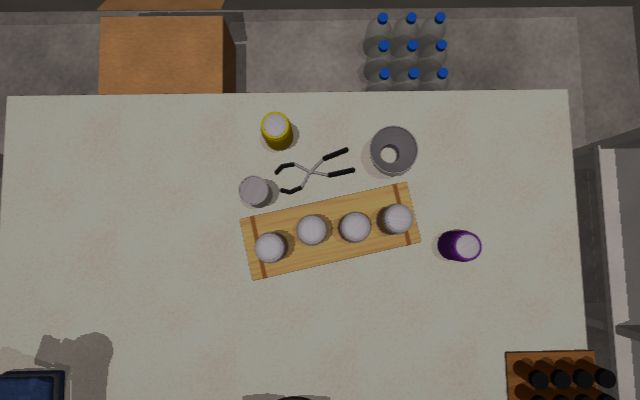

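View pics/side0.png

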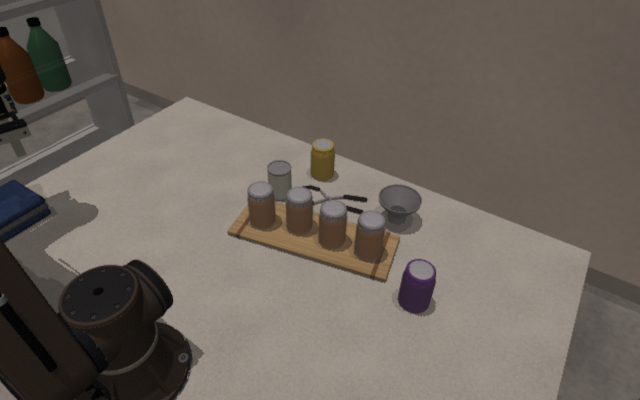

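The top view shows the four lids at about (270,247), (312,229), (355,227) and (398,218). They run from the robot's left end to its right end on the tilted board. Look-alikes are the yellow jar (277,131), the purple jar (460,246) and the tin (255,191), all off the board. The side view agrees: row lids at (261,190), (299,196), (333,210) and (371,220), purple at (420,270).

```bash
cat > h.py <<'E'
import numpy as np,cv2
from scipy.spatial.transform import Rotation as R
def cloud(c):
    h,w=c["z_map"].shape; f=h/2/np.tan(np.radians(float(c["fov_y"]))/2)
    u,v=np.meshgrid(np.arange(w),np.arange(h)); d=c["z_map"]
    p=np.stack([(u-c["cx"])/f*d,-(v-c["cy"])/f*d,-d],-1)
    P=p@R.from_quat(c["rotation"]).as_matrix().T+c["eye"]; P[d==0]=np.nan
    return P
E
python3 - <<'E'
from h import *
for n in("top","side"):
    c=np.load(n+"0.npz"); P=cloud(c); z=P[...,2]
    print(n,"counter z",np.nanmedian(z[280:320,300:400] if n=="top" else z[300:340,250:350]))
    m=((z>.128)&(z<.16)).astype(np.uint8)
    k,l,s,ce=cv2.connectedComponentsWithStats(m)
    for i in range(1,k):
        if s[i,4]<60: continue
        q=P[l==i]; top=q[:, 2]
        (x,y),r=cv2.minEnclosingCircle(q[:,:2].astype(np.float32))
        print(ce[i].round(),s[i,4],"circ",np.round([x,y,r],4),"mean",q.mean(0).round(4),"zmed",np.median(top).round(4))
    b=cv2.cvtColor(c["img"],cv2.COLOR_BGR2HSV)
c=np.load("top0.npz");P=cloud(c);z=P[...,2];m=(z>.012)&(z<.024)
k,l,s,ce=cv2.connectedComponentsWithStats(m.astype(np.uint8));i=1+np.argmax(s[1:,4])
print("board",s[i,4],cv2.minAreaRect(P[l==i][:,:2].astype(np.float32)),np.median(z[l==i]))
cv2.imwrite("pics/crop.png",cv2.resize(c["img"][110:290,230:490],None,fx=3,fy=3))
E
```

```text
top counter z 9.406340460715867e-05
[398. 218.] 697 circ [ 0.5788 -0.267   0.0363] mean [ 0.5788 -0.2658  0.1431] zmed 0.1437
[355. 227.] 702 circ [ 0.5606 -0.1621  0.0366] mean [ 0.5603 -0.1614  0.143 ] zmed 0.1435
[311. 229.] 695 circ [ 0.5553 -0.0554  0.0368] mean [ 0.5551 -0.0557  0.1433] zmed 0.1436
[269. 247.] 712 circ [0.5141 0.0466 0.0364] mean [0.5141 0.046  0.1433] zmed 0.1435
side counter z -0.001592550628405076
[443.  57.] 3094 circ [1.6493 0.2293 1.0479] mean [1.6476e+00 1.5000e-03 1.4390e-01] zmed 0.144
[90. 49.] 320 circ [0.8391 1.2398 0.1539] mean [0.8374 1.2179 0.1444] zmed 0.1446
[36. 77.] 521 circ [0.5761 1.1855 0.113 ] mean [0.5584 1.1609 0.144 ] zmed 0.1445
[260. 191.] 406 circ [0.5108 0.0445 0.0372] mean [0.506  0.0406 0.1403] zmed 0.1414
[299. 196.] 417 circ [ 0.5526 -0.0592  0.0376] mean [ 0.5469 -0.0614  0.1403] zmed 0.1414
[333. 210.] 455 circ [ 0.5584 -0.1663  0.0384] mean [ 0.5522 -0.1679  0.1403] zmed 0.1413
[371. 221.] 486 circ [ 0.5765 -0.2692  0.0379] mean [ 0.5702 -0.2719  0.1404] zmed 0.1414
[134. 352.] 550 circ [-0.0013 -0.035   0.0581] mean [-0.0099 -0.0596  0.1433] zmed 0.143
board 7263 ((0.5548666715621948, -0.10510122776031494), (0.17157068848609924, 0.470399409532547), 11.71547794342041) 0.01815099903713202
```

View pics/crop.png

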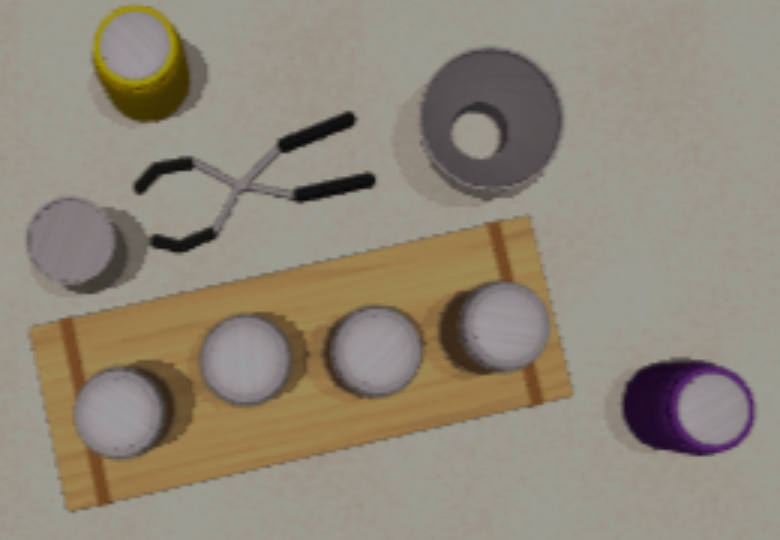

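The choice is clear: four clear-glass jars on the board. Both views agree within 4 mm, with radii of about 36 mm and height of about 0.144 m, as expected. Lid centres are J1 (.513,.046), J2 (.554,-.057), J3 (.560,-.163) and J4 (.578,-.267). I'll set out with the fingers shut.

>>> {"op": "play_rows", "data": {
  "commands": [
    [3,3,0,0,0],
    [3.2,3.2,0,0,0],
    [3.2,3.2,0,0,0],
    [3.2,3.2,0,0,0],
    [3.2,3.2,0,0,0]
  ]
}}

```text
time_s: 0.6
position: [0.3094, 0.4417, 0.2342]
ee_rot: [0.988, -0.155, -0.0, 0.0]
ft_force: [0.5, 0.8, 0.7]
gripper_width: 0.603
grip_force: 0.0
```

>>> {"op": "play_rows", "data": {
  "commands": [
    [3.2,3.2,0,0,0],
    [3.2,3.2,0,0,0],
    [3.2,3.2,0,0,0],
    [3.2,3.2,0,0,0],
    [3.2,3.2,0,0,0]
  ]
}}

```text
time_s: 1.1
position: [0.4124, 0.2404, 0.2346]
ee_rot: [0.988, -0.155, -0.0, -0.0]
ft_force: [1.6, 0.1, 0.4]
gripper_width: 0.151
grip_force: 0.0
```

>>> {"op": "play_rows", "data": {
  "commands": [
    [3.2,3.2,0,0,0],
    [3.2,3.2,0,0,0],
    [3.2,3.2,0,0,0],
    [2,2,0,0,0],
    [0,0,0,0,0]
  ]
}}

```text
time_s: 1.6
position: [0.4877, 0.0934, 0.2341]
ee_rot: [0.988, -0.157, -0.0, 0.0]
ft_force: [0.1, -0.1, 0.4]
gripper_width: 0.004
grip_force: 0.0
```

>>> {"op": "play_rows", "data": {
  "commands": [
    [2.5,2.4,0,0,0],
    [1.3,1.3,2,0,0],
    [0,0,3,0,0],
    [0,0,1.5,0,0],
    [0,0,0,0,0]
  ]
}}

```text
time_s: 2.1
position: [0.5101, 0.049, 0.1672]
ee_rot: [0.988, -0.156, -0.002, 0.001]
ft_force: [-0.2, -0.1, 1.3]
gripper_width: 0.004
grip_force: 0.0
```

```bash
python3 - <<'E'
from h import *
from workcell import arm
c=arm.camera("side"); cv2.imwrite("pics/s1.png",cv2.resize(c["img"][100:280,180:440],None,fx=3,fy=3))
s=arm.sense(); print(s["position"],s["ft_force"],s["time_s"])
E
```

```text
[0.51116253 0.04934311 0.16879197] [ 0.76398022 -0.25557109  0.72134178] 2.15
```

View pics/s1.png

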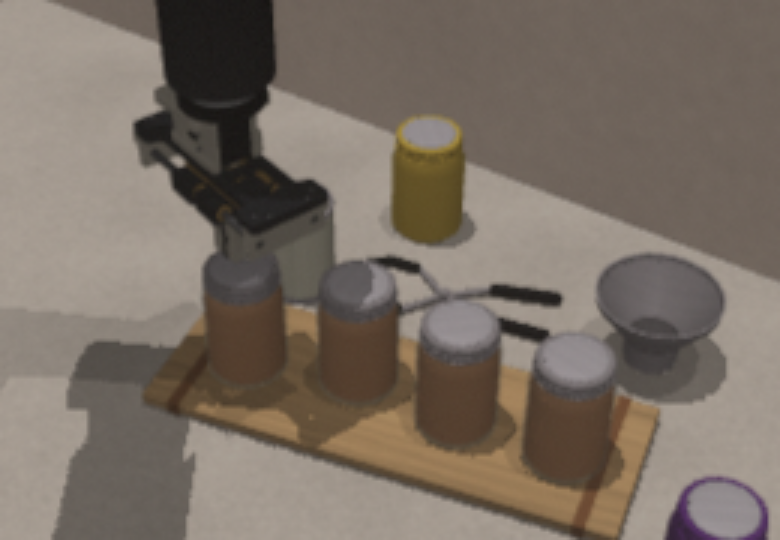

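The crop shows the closed fingers over the middle of the first lid, around crop pixel (240,250), with nothing else nearby. Now a fine approach.

>>> {"op": "play_rows", "data": {
  "commands": [
    [0.2,0.3,0.7,0,0],
    [0,0,0.5,0,0],
    [0,0,0.2,0,0],
    [0,0,0,0,0],
    [0,0,0,0,0]
  ]
}}

```text
time_s: 2.65
position: [0.513, 0.046, 0.1559]
ee_rot: [0.988, -0.155, 0.0, -0.0]
ft_force: [0.2, 0.8, -0.3]
gripper_width: 0.003
grip_force: 0.0
```

>>> {"op": "play_rows", "data": {
  "commands": [
    [0,0,0.1,0,0],
    [0,0,0,0,0],
    [0,0,0,0,0]
  ]
}}

```text
time_s: 2.95
position: [0.5128, 0.0459, 0.1547]
ee_rot: [0.988, -0.155, 0.0, -0.0]
ft_force: [0.7, -0.4, 0.1]
gripper_width: 0.006
grip_force: 0.0
```

>>> {"op": "play_rows", "data": {
  "commands": [
    [0,0,0.1,0,0],
    [0,0,0,0,0],
    [0,0,0,0,0]
  ]
}}

```text
time_s: 3.25
position: [0.5128, 0.0459, 0.1535]
ee_rot: [0.988, -0.155, -0.0, 0.0]
ft_force: [0.3, -0.1, 0.4]
gripper_width: 0.007
grip_force: 0.0
```

>>> {"op": "play_rows", "data": {
  "commands": [
    [0,0,0.1,0,0],
    [0,0,0,0,0],
    [0,0,0,0,0]
  ]
}}

```text
time_s: 3.55
position: [0.5129, 0.0459, 0.1528]
ee_rot: [0.988, -0.155, 0.0, -0.0]
ft_force: [-0.8, 0.4, 3.1]
gripper_width: 0.01
grip_force: 1.7
```

>>> {"op": "play_rows", "data": {
  "commands": [
    [0,0,0.1,0,0],
    [0,0,0,0,0],
    [0,0,0,0,0]
  ]
}}

```text
time_s: 3.85
position: [0.513, 0.0459, 0.1522]
ee_rot: [0.988, -0.155, 0.0, -0.0]
ft_force: [-3.9, 0.1, 9.1]
gripper_width: 0.003
grip_force: 4.3
```

>>> {"op": "play_rows", "data": {
  "commands": [
    [0,0,0.1,0,0],
    [0,0,0,0,0],
    [0,0,0,0,0]
  ]
}}

```text
time_s: 4.15
position: [0.5133, 0.0459, 0.1522]
ee_rot: [0.988, -0.155, 0.001, -0.0]
ft_force: [-6.2, 0.5, 16.9]
gripper_width: 0.004
grip_force: 7.9
```

Lid 1 is firm: it moved under 1 mm at 9 to 17 N. On to lid 2, stopping at a lower force.

>>> {"op": "play_rows", "data": {
  "commands": [
    [0,0,-1,0,0],
    [0,0,-2,0,0],
    [2.4,2.9,0,0,0],
    [2.4,2.9,0,0,0],
    [2.3,2.7,0,0,0]
  ]
}}

```text
time_s: 4.65
position: [0.5548, -0.0577, 0.1809]
ee_rot: [0.988, -0.155, 0.0, -0.0]
ft_force: [0.7, 1.6, 0.3]
gripper_width: 0.006
grip_force: 0.0
```

>>> {"op": "play_rows", "data": {
  "commands": [
    [0,0,1,0,0],
    [0,0,1,0,0],
    [0,0,0.5,0,0],
    [0,0,0,0,0],
    [0,0,0,0,0]
  ]
}}

```text
time_s: 5.15
position: [0.5543, -0.0561, 0.1557]
ee_rot: [0.988, -0.155, -0.0, 0.0]
ft_force: [-0.7, -0.0, 0.7]
gripper_width: 0.006
grip_force: 0.0
```

>>> {"op": "play_rows", "data": {
  "commands": [
    [0,0,0.1,0,0],
    [0,0,0.1,0,0],
    [0,0,0,0,0],
    [0,0,0,0,0]
  ]
}}

```text
time_s: 5.55
position: [0.5544, -0.0567, 0.1537]
ee_rot: [0.988, -0.155, 0.0, -0.0]
ft_force: [-0.5, -0.4, 0.1]
gripper_width: 0.005
grip_force: 0.0
```

>>> {"op": "play_rows", "data": {
  "commands": [
    [0,0,0.1,0,0],
    [0,0,0,0,0],
    [0,0,0,0,0]
  ]
}}

```text
time_s: 5.85
position: [0.5545, -0.0568, 0.1528]
ee_rot: [0.988, -0.155, 0.0, -0.0]
ft_force: [-0.2, 0.3, 2.0]
gripper_width: 0.009
grip_force: 1.1
```

>>> {"op": "play_rows", "data": {
  "commands": [
    [0,0,0.1,0,0],
    [0,0,0,0,0],
    [0,0,0,0,0]
  ]
}}

```text
time_s: 6.15
position: [0.5545, -0.0568, 0.1517]
ee_rot: [0.988, -0.155, 0.0, -0.0]
ft_force: [-0.0, 1.3, 2.9]
gripper_width: 0.005
grip_force: 1.5
```

>>> {"op": "play_rows", "data": {
  "commands": [
    [0,0,0.1,0,0],
    [0,0,0,0,0],
    [0,0,0,0,0]
  ]
}}

```text
time_s: 6.45
position: [0.5544, -0.0568, 0.1507]
ee_rot: [0.988, -0.155, 0.0, -0.0]
ft_force: [0.1, 0.9, 5.3]
gripper_width: 0.002
grip_force: 2.0
```

>>> {"op": "play_rows", "data": {
  "commands": [
    [0,0,0.1,0,0],
    [0,0,0,0,0],
    [0,0,0,0,0]
  ]
}}

```text
time_s: 6.75
position: [0.5544, -0.0568, 0.1498]
ee_rot: [0.988, -0.155, 0.0, -0.0]
ft_force: [-0.7, 2.1, 4.9]
gripper_width: 0.006
grip_force: 3.0
```

Lid 2 gives over 3 mm at about 5 N, so it is the loose one. I still need to feel lids 3 and 4.

>>> {"op": "play_rows", "data": {
  "commands": [
    [0,0,-1,0,0],
    [0,0,-2,0,0],
    [1.3,3.3,0,0,0],
    [1.3,3.3,0,0,0],
    [1.2,3.3,0,0,0]
  ]
}}

```text
time_s: 7.25
position: [0.5599, -0.1636, 0.1798]
ee_rot: [0.988, -0.155, -0.0, -0.0]
ft_force: [1.3, 0.7, 0.4]
gripper_width: 0.008
grip_force: 0.0
```

>>> {"op": "play_rows", "data": {
  "commands": [
    [0,0,1,0,0],
    [0,0,1,0,0],
    [0,0,0.4,0,0],
    [0,0,0,0,0],
    [0,0,0,0,0]
  ]
}}

```text
time_s: 7.75
position: [0.5603, -0.162, 0.1557]
ee_rot: [0.988, -0.155, -0.0, 0.0]
ft_force: [0.0, 0.1, -0.1]
gripper_width: 0.006
grip_force: 0.0
```

>>> {"op": "play_rows", "data": {
  "commands": [
    [0,0,0.1,0,0],
    [0,0,0.1,0,0],
    [0,0,0,0,0],
    [0,0,0,0,0]
  ]
}}

```text
time_s: 8.15
position: [0.5602, -0.1626, 0.1537]
ee_rot: [0.988, -0.155, 0.0, -0.0]
ft_force: [0.3, 0.4, 0.1]
gripper_width: 0.005
grip_force: 0.0
```

>>> {"op": "play_rows", "data": {
  "commands": [
    [0,0,0.1,0,0],
    [0,0,0,0,0],
    [0,0,0,0,0]
  ]
}}

```text
time_s: 8.45
position: [0.5603, -0.1627, 0.1529]
ee_rot: [0.988, -0.155, 0.0, -0.0]
ft_force: [-1.0, 1.2, 3.0]
gripper_width: 0.008
grip_force: 1.6
```

>>> {"op": "play_rows", "data": {
  "commands": [
    [0,0,0.1,0,0],
    [0,0,0,0,0],
    [0,0,0,0,0]
  ]
}}

```text
time_s: 8.75
position: [0.5603, -0.1627, 0.1523]
ee_rot: [0.988, -0.155, 0.0, 0.0]
ft_force: [-1.8, 1.8, 6.9]
gripper_width: 0.005
grip_force: 3.7
```

Lid 3 is firm. On to lid 4.

>>> {"op": "play_rows", "data": {
  "commands": [
    [0,0,-1,0,0],
    [0,0,-2,0,0],
    [1.7,3.1,0,0,0],
    [1.6,3.1,0,0,0],
    [1.6,3.1,0,0,0]
  ]
}}

```text
time_s: 9.25
position: [0.5785, -0.2672, 0.1821]
ee_rot: [0.988, -0.155, 0.0, -0.0]
ft_force: [0.6, 0.8, -0.1]
gripper_width: 0.007
grip_force: 0.0
```

>>> {"op": "play_rows", "data": {
  "commands": [
    [0,0,1,0,0],
    [0,0,1,0,0],
    [0,0,0.6,0,0],
    [0,0,0,0,0],
    [0,0,0,0,0]
  ]
}}

```text
time_s: 9.75
position: [0.5783, -0.2655, 0.1557]
ee_rot: [0.988, -0.155, -0.0, 0.0]
ft_force: [-0.3, -0.2, 0.2]
gripper_width: 0.006
grip_force: 0.0
```

>>> {"op": "play_rows", "data": {
  "commands": [
    [0,0,0.1,0,0],
    [0,0,0,0,0],
    [0,0,0.1,0,0],
    [0,0,0,0,0],
    [0,0,0,0,0]
  ]
}}

```text
time_s: 10.25
position: [0.5782, -0.2662, 0.1536]
ee_rot: [0.988, -0.155, 0.0, 0.0]
ft_force: [0.7, -0.1, 0.1]
gripper_width: 0.005
grip_force: 0.0
```

>>> {"op": "play_rows", "data": {
  "commands": [
    [0,0,0.1,0,0],
    [0,0,0,0,0],
    [0,0,0,0,0]
  ]
}}

```text
time_s: 10.55
position: [0.5783, -0.2663, 0.1529]
ee_rot: [0.988, -0.155, 0.0, 0.0]
ft_force: [-0.3, 0.8, 4.0]
gripper_width: 0.006
grip_force: 1.6
```

>>> {"op": "play_rows", "data": {
  "commands": [
    [0,0,0.1,0,0],
    [0,0,0,0,0],
    [0,0,0,0,0]
  ]
}}

```text
time_s: 10.85
position: [0.5784, -0.2663, 0.1523]
ee_rot: [0.988, -0.155, 0.0, 0.0]
ft_force: [-2.3, 1.4, 7.8]
gripper_width: 0.009
grip_force: 3.5
```

Lid 4 is firm. Back to lid 2.

>>> {"op": "play_rows", "data": {
  "commands": [
    [0,0,-1,0,0],
    [0,0,-3,0,0],
    [-1.7,-3.8,0,0,0],
    [-1.8,-3.9,0,0,0],
    [-1.7,-3.8,0,0,0]
  ]
}}

```text
time_s: 11.35
position: [0.5636, -0.1398, 0.1919]
ee_rot: [0.988, -0.156, 0.0, -0.0]
ft_force: [-0.4, 0.1, -0.7]
gripper_width: 0.006
grip_force: 0.0
```

>>> {"op": "play_rows", "data": {
  "commands": [
    [-1.8,-3.9,0,0,0],
    [-1.7,-3.8,0,0,0],
    [0,0,2,0,0],
    [0,0,1.6,0,0],
    [0,0,0,0,0]
  ]
}}

```text
time_s: 11.85
position: [0.5533, -0.0563, 0.1541]
ee_rot: [0.988, -0.155, -0.001, 0.0]
ft_force: [0.0, 0.5, -0.3]
gripper_width: 0.007
grip_force: 0.0
```

>>> {"op": "play_rows", "data": {
  "commands": [
    [0,0,0.1,0,0],
    [0,0,0.1,0,0],
    [0,0,0.1,0,0],
    [0,0,0,0,0],
    [0,0,0,0,0]
  ]
}}

```text
time_s: 12.35
position: [0.5547, -0.0571, 0.1532]
ee_rot: [0.988, -0.155, 0.001, -0.0]
ft_force: [-0.2, -1.0, 2.0]
gripper_width: 0.001
grip_force: 0.9
```

>>> {"op": "play_rows", "data": {
  "commands": [
    [0,0,0.1,0,0],
    [0,0,0,0,0],
    [0,0,0.1,0,0],
    [0,0,0,0,0],
    [0,0,0,0,0]
  ]
}}

```text
time_s: 12.85
position: [0.5546, -0.0569, 0.1508]
ee_rot: [0.988, -0.155, 0.0, 0.0]
ft_force: [1.6, -1.9, 3.9]
gripper_width: 0.006
grip_force: 2.0
```

>>> {"op": "play_rows", "data": {
  "commands": [
    [0,0,0.1,0,0],
    [0,0,0,0,0],
    [0,0,0.1,0,0],
    [0,0,0,0,0],
    [0,0,0,0,0]
  ]
}}

```text
time_s: 13.35
position: [0.5548, -0.057, 0.1498]
ee_rot: [0.988, -0.155, 0.001, 0.0]
ft_force: [-1.4, -2.0, 12.6]
gripper_width: 0.003
grip_force: 6.1
```

```bash
python3 - <<'E'
from h import *
from workcell import arm
c=arm.camera("side"); P=cloud(c); z=P[...,2]
m=((z>.128)&(z<.16)).astype(np.uint8)
k,l,s,ce=cv2.connectedComponentsWithStats(m)
for i in range(1,k):
    q=P[l==i]
    if s[i,4]>60 and q[:,0].mean()<.7: print(ce[i].round(),np.round(cv2.minEnclosingCircle(q[:,:2].astype(np.float32))[0],4))
cv2.imwrite("pics/s2.png",cv2.resize(c["img"][100:280,180:440],None,fx=3,fy=3))
s=arm.sense(); print(s["position"],s["ft_force"],s["time_s"])
E
```

```text
[260. 191.] [0.5113 0.0468]
[297. 198.] [ 0.552 -0.057]
[333. 210.] [ 0.5588 -0.1651]
[371. 221.] [ 0.5755 -0.2688]
[160. 348.] [ 0.0235 -0.0968]
[106. 364.] [-0.0485 -0.0247]
[ 0.55473847 -0.05705275  0.14981104] [-1.71165061 -1.85997479 12.04337444] 13.4
```

View pics/s2.png

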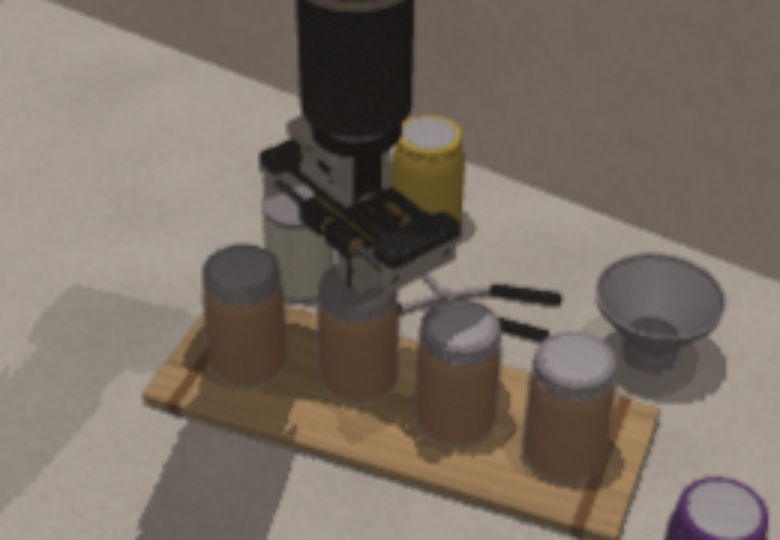

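The crop shows the fingertips on the second lid at crop (355,280). All four jars stand where they did, and the lid is at the bottom of its travel at 12 N. I'll ease off a little so the press stays gentle, then hand in.

>>> {"op": "play_rows", "data": {
  "commands": [
    [0,0,-0.06,0,0],
    [0,0,0,0,0],
    [0,0,0,0,0],
    [0,0,0,0,0]
  ]
}}

```text
time_s: 13.8
position: [0.5547, -0.057, 0.1499]
ee_rot: [0.988, -0.155, 0.001, 0.0]
ft_force: [0.4, -2.8, 7.6]
gripper_width: 0.007
grip_force: 3.9
```

```bash
python3 -c "
from workcell import arm
print(arm.sign_off())"
```

```text
the job is handed in; nothing more can be done
None
```

I felt all four lids from left to right: the second jar is the unsealed one, giving over 3 mm where the others stayed firm. I handed in at 13.8 s with that lid held down at about 8 N; the hardest press was about 17 N on lid 1, and no jar had visibly shifted.

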